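# Count along the divider rack and push the bin into the third bay

## Robot

A 7-joint arm with a two-finger parallel gripper is mounted at the origin on the work surface. World frame = base frame: x ahead of the robot, y to its left, z up, the work surface at z = 0. Lengths are in m, angles in rad, forces in N, time in s.
With the tool pointing down it reaches from about 0.4 to 0.85 m from the base axis. Payload 10.4 kg.
Tool frame: the origin (TCP) lies midway between the tips of the shut fingers; the grasp point (between the pads) lies 19 mm behind it; z points along the fingers, y is the line along which they close (so a half turn about z gives the same grasp; the last joint's range is limited). The gripper opens to 85 mm and grips with 20 to 120 N. Pads are 22 mm wide; open, the fingers measure 114 mm over their backs; the gripper's body (76 mm by 85 mm) begins 54 mm behind the grasp point. The pads swing forward as they close: fully open they stand 13 mm farther back than shut.
Start: joints at [1.098, 0.332, -0.065, 1.46, 0.022, 1.35, -0.088], TCP at [0.272, -0.563, 0.231] pointing down, gripper open.
Joint ranges: [-2.6, 2.6], [-0.5, 2.12], [-1.47, 1.34], [0.16, 2.42], [-1.27, 4.41], [0.06, 2.06], [-2.6, 2.6]. Speed limits (rad/s): [2.22, 2.22, 2.79, 2.79, 3.14, 3.14, 3.14].

## Interface

Orientations are given as a unit quaternion [w, x, y, z].
In Python, from cell import state, snapshot, finish_job gives the robot as it stands.
- The arm moves only by the shell command python3 -m inch 'ROWS'. ROWS is JSON, a list of rows, each a list of 7 numbers: the turn, a rotation vector about the tool's x, y, z in rad, then the shift along the tool's x, y, z in mm, then the finger opening in mm, from 0 to 85.4. In form: [[wx, wy, wz, x, y, z, claw], ...]. A call has 1 to 8 rows; each row is the pose to reach, as a shift and turn from the pose commanded when the call began, along the tool's axes at that moment; what a row does not reach only later rows make up. A row lasts 1/8 s, in which the tool goes at most 62.5 mm and 10.7 degrees, less where a joint would pass 70% of its speed; a pose out of reach is approached as far as the arm can. A call with a gripper value outside its range is refused whole. The fingers move at their own pace and stop on an object; the grip force is fixed at half the most. Time passes only in rows, so rows that repeat a pose let the fingers close. It gives the time, the measured TCP pose, the force, the opening and the grip force at its end, in the units of the state.
- state(): the state, without advancing time (a new reading comes with each control period).
- snapshot(name): name is "side" or "top" or "wrist"; returns a dict with "frame" (400x640x3 uint8, blue, green, red), "intrinsics" (3x3 intrinsics, pixels), "rvec" (rotation vector, rad) and "tvec" (3), from world to camera coordinates, as OpenCV has them. Camera axes: x right, y down, z forward; pixel columns grow to the right and rows downward; lengths in m; the calibration is good to about 2 mm. A picture is of the moment at which its call begins. There is no depth.
- finish_job(): hands the job in; it is judged then, once.
The state is a dict: "time": time; "q": joint angles; "qvel": joint speeds; "effort": joint torques, N m; "eef_pos": TCP position; "tcp_rot": TCP orientation; "force": force on the tool from outside, world axes, zero at the start; "torque": the same for the moment, N m; "grip_width": opening from 0.0 (shut) to 1.0 (fully open); "gripper_force": force on a finger pad.
Only numpy, scipy, OpenCV 4.12 (cv2) and the standard library are available. Lean on these libraries where they do the work, as an engineer would, in place of code of your own. Each camera call takes 0.05 s, during which the arm holds its last target. There are 200 camera calls.

## Task

Starting at the rack's yellow end, run a fingertip along the rail at the back of the divider rack and tip over the tally tabs of the first, second and third bays in that order, leaving the other three tabs standing. Then push the red bin along the bench into that third bay until it is fully home against the back. Work with the fingertips or the outside of the fingers and pick nothing up: never lift or tip the bin, leave the blue bins and everything else where they are, and finish clear of everything.

Things in the scene. Friction and masses are not known exactly. Their poses are not given: they have to be found in the camera images.
- rack: fixed red divider rack, six bays. Origin: middle of its open front edge, at bench height; x points into the bays (away from the robot), y along the row. Seven dividers 4 mm thick (front posts 6 mm), 60 mm high; bays 64 mm wide, centres at y = +170, +102, +34, -34, -102, -170 mm. No floor: things slide on the bench. Back plate 66 mm behind the front.
- rail_mid (a point): middle of the top of the steel rail that runs along the whole back of the rack (408 mm long, 28 mm wide, along the rack's y); this point is 68 mm behind the rack's front and 80 mm above the bench. A tab stands on the rail above each bay.
- panel_yellow: fixed yellow end panel at one end of the rack, 80 x 16 x 78 mm high, origin at the centre of its underside, 40 mm behind the rack's front, 215 mm to the +y or -y side of the rack's middle. Counting starts at this end. (A black panel of the same size stands at the other end.)
- tab_a (a joint): hinged tally tab above bay 1 from the rack's +y end (rack y = +170 mm). White plate, orange tip, 24 mm wide along the rack's x, 4 mm thick, 28 mm tall; hinge line along the rack's x on the rail's top, 81 mm above the bench. Value: tilt in rad, 0 = upright, positive = tipped towards the rack's -y, stops at +-1.4 (lying down). Stays where left; a push under 2 N at its upper half tips it.
- tab_b (a joint): hinged tally tab above bay 2 from the rack's +y end (rack y = +102 mm). White plate, orange tip, 24 mm wide along the rack's x, 4 mm thick, 28 mm tall; hinge line along the rack's x on the rail's top, 81 mm above the bench. Value: tilt in rad, 0 = upright, positive = tipped towards the rack's -y, stops at +-1.4 (lying down). Stays where left; a push under 2 N at its upper half tips it.
- tab_c (a joint): hinged tally tab above bay 3 from the rack's +y end (rack y = +34 mm). White plate, orange tip, 24 mm wide along the rack's x, 4 mm thick, 28 mm tall; hinge line along the rack's x on the rail's top, 81 mm above the bench. Value: tilt in rad, 0 = upright, positive = tipped towards the rack's -y, stops at +-1.4 (lying down). Stays where left; a push under 2 N at its upper half tips it.
- tab_d (a joint): hinged tally tab above bay 4 from the rack's +y end (rack y = -34 mm). White plate, orange tip, 24 mm wide along the rack's x, 4 mm thick, 28 mm tall; hinge line along the rack's x on the rail's top, 81 mm above the bench. Value: tilt in rad, 0 = upright, positive = tipped towards the rack's -y, stops at +-1.4 (lying down). Stays where left; a push under 2 N at its upper half tips it.
- tab_e (a joint): hinged tally tab above bay 5 from the rack's +y end (rack y = -102 mm). White plate, orange tip, 24 mm wide along the rack's x, 4 mm thick, 28 mm tall; hinge line along the rack's x on the rail's top, 81 mm above the bench. Value: tilt in rad, 0 = upright, positive = tipped towards the rack's -y, stops at +-1.4 (lying down). Stays where left; a push under 2 N at its upper half tips it.
- tab_f (a joint): hinged tally tab above bay 6 from the rack's +y end (rack y = -170 mm). White plate, orange tip, 24 mm wide along the rack's x, 4 mm thick, 28 mm tall; hinge line along the rack's x on the rail's top, 81 mm above the bench. Value: tilt in rad, 0 = upright, positive = tipped towards the rack's -y, stops at +-1.4 (lying down). Stays where left; a push under 2 N at its upper half tips it.
- bin_center (a point): centre (21 mm above the bench) of the loose red bin full of fasteners: 70 mm long (its x), 54 mm wide (y), 42 mm high, walls vertical, filled to 28 mm, 0.25 to 0.5 kg, on the bench between robot and rack, its +x end roughly facing the rack. Fully home it touches the back plate: its centre is then 31 mm behind the rack's front and its near end sticks out 4 mm.
- stock_left: loose blue bin, same size as the red one, standing in the bay at the rack's +y end; bystander, origin at the centre of its underside
- stock_right: loose blue bin, same size as the red one, standing in the bay at the rack's -y end; bystander, origin at the centre of its underside
- bolt: bystander, origin at the centre of its underside: big steel hex bolt standing on its head, 34 mm across, 68 mm tall
- jar: bystander, origin at the centre of its underside: screw jar with black cap, 54 mm across, 75 mm tall
- carton: bystander, origin at the centre of its underside: cardboard carton, 90 x 70 x 60 mm high
- wrench: bystander, lying on the bench beyond the rack: wrench, 180 mm long along its x
- screwdriver: bystander, lying on the bench beyond the rack: screwdriver, 190 mm long along its x
Things that resemble listed ones, but are neither listed nor needed, are in the scene too. What is shaped like the part that bears bin_center but turquoise is not meant.

How it is judged:
On the way, in this order (a step that is already met when the one before it is completed fails the run):
1. the first tab from the yellow end is tipped over (((y of panel_yellow in the frame of rack above 0 m and (value of joint tab_a above 0.8 rad or value of joint tab_a below -0.8 rad)) or (y of panel_yellow in the frame of rack below 0 m and (value of joint tab_f above 0.8 rad or value of joint tab_f below -0.8 rad)))), for 0.05 s.
2. the second tab from the yellow end is tipped over (((y of panel_yellow in the frame of rack above 0 m and (value of joint tab_b above 0.8 rad or value of joint tab_b below -0.8 rad)) or (y of panel_yellow in the frame of rack below 0 m and (value of joint tab_e above 0.8 rad or value of joint tab_e below -0.8 rad)))), for 0.05 s.
3. the third tab from the yellow end is tipped over (((y of panel_yellow in the frame of rack above 0 m and (value of joint tab_c above 0.8 rad or value of joint tab_c below -0.8 rad)) or (y of panel_yellow in the frame of rack below 0 m and (value of joint tab_d above 0.8 rad or value of joint tab_d below -0.8 rad)))), for 0.05 s.
4. the red bin is fully home in the third bay from the yellow end (((y of panel_yellow in the frame of rack above 0 m and (x of bin_center in the frame of rack between 0.024 and 0.036 m and y of bin_center in the frame of rack between 0.026 and 0.042 m and height (world z) of bin_center below 0.025 m and angle between bin_center's own z axis and vertical below 0.08 rad)) or (y of panel_yellow in the frame of rack below 0 m and (x of bin_center in the frame of rack between 0.024 and 0.036 m and y of bin_center in the frame of rack between -0.042 and -0.026 m and height (world z) of bin_center below 0.025 m and angle between bin_center's own z axis and vertical below 0.08 rad)))), for 0.2 s.
At the end, for the whole second after the job is handed in: The three tabs nearest the yellow end are tipped over (more than 0.8 rad from upright), the other three stand (less than 0.4 rad), and the red bin is at rest on the bench in the third bay from the yellow end, within 7 mm of touching the back plate, its centre within 8 mm of the bay's centre line (((y of panel_yellow in the frame of rack above 0 m and (value of joint tab_a above 0.8 rad or value of joint tab_a below -0.8 rad)) or (y of panel_yellow in the frame of rack below 0 m and (value of joint tab_f above 0.8 rad or value of joint tab_f below -0.8 rad))) and ((y of panel_yellow in the frame of rack above 0 m and (value of joint tab_b above 0.8 rad or value of joint tab_b below -0.8 rad)) or (y of panel_yellow in the frame of rack below 0 m and (value of joint tab_e above 0.8 rad or value of joint tab_e below -0.8 rad))) and ((y of panel_yellow in the frame of rack above 0 m and (value of joint tab_c above 0.8 rad or value of joint tab_c below -0.8 rad)) or (y of panel_yellow in the frame of rack below 0 m and (value of joint tab_d above 0.8 rad or value of joint tab_d below -0.8 rad))) and ((y of panel_yellow in the frame of rack above 0 m and value of joint tab_d between -0.4 and 0.4 rad) or (y of panel_yellow in the frame of rack below 0 m and value of joint tab_c between -0.4 and 0.4 rad)) and ((y of panel_yellow in the frame of rack above 0 m and value of joint tab_e between -0.4 and 0.4 rad) or (y of panel_yellow in the frame of rack below 0 m and value of joint tab_b between -0.4 and 0.4 rad)) and ((y of panel_yellow in the frame of rack above 0 m and value of joint tab_f between -0.4 and 0.4 rad) or (y of panel_yellow in the frame of rack below 0 m and value of joint tab_a between -0.4 and 0.4 rad)) and ((y of panel_yellow in the frame of rack above 0 m and (x of bin_center in the frame of rack between 0.024 and 0.036 m and y of bin_center in the frame of rack between 0.026 and 0.042 m and height (world z) of bin_center below 0.025 m and angle between bin_center's own z axis and vertical below 0.08 rad)) or (y of panel_yellow in the frame of rack below 0 m and (x of bin_center in the frame of rack between 0.024 and 0.036 m and y of bin_center in the frame of rack between -0.042 and -0.026 m and height (world z) of bin_center below 0.025 m and angle between bin_center's own z axis and vertical below 0.08 rad))) and linear speed of bin below 0.01 m/s).
It fails at once if the red bin is lifted (more than 10 mm) or tipped (height (world z) of bin_center above 0.031 m or angle between bin_center's own z axis and vertical above 0.2 rad).
It fails at once if a fourth, fifth or sixth tab is knocked over (((y of panel_yellow in the frame of rack above 0 m and (value of joint tab_d above 0.4 rad or value of joint tab_d below -0.4 rad)) or (y of panel_yellow in the frame of rack below 0 m and (value of joint tab_c above 0.4 rad or value of joint tab_c below -0.4 rad))) or ((y of panel_yellow in the frame of rack above 0 m and (value of joint tab_e above 0.4 rad or value of joint tab_e below -0.4 rad)) or (y of panel_yellow in the frame of rack below 0 m and (value of joint tab_b above 0.4 rad or value of joint tab_b below -0.4 rad))) or ((y of panel_yellow in the frame of rack above 0 m and (value of joint tab_f above 0.4 rad or value of joint tab_f below -0.4 rad)) or (y of panel_yellow in the frame of rack below 0 m and (value of joint tab_a above 0.4 rad or value of joint tab_a below -0.4 rad)))).
It fails at once if a bystander is moved by more than 25 mm (distance of any of bolt, jar, wrench, screwdriver, carton, stock_left, stock_right from where it was at the start of the episode above 0.025 m).
It fails at once if a standing bystander is tipped or lifted (angle between any of bolt, jar, carton, stock_left, stock_right's own z axis and vertical above 0.3 rad or height (world z) of any of bolt, jar, wrench, screwdriver, carton, stock_left, stock_right above 0.04 m).
It also fails if it takes over 64 s, if anything falls off the work surface, if the arm or the gripper's body presses on something with over 40 N, if the wrist force passes 120 N, or if a joint passes its speed limit or range.

## Working session

There is one attempt and no reset: what is moved stays moved. The work goes in short steps, Python scripts to look and compute and a shell command to move; the robot and the scene stay as the last step left them, time stands still between calls to the robot, and variables do not carry over. Pictures are saved under pics/ and viewed, at most 10 in all, crops included, and the job is handed in when it is done.

```bash
mkdir -p pics; cat > h.py <<'E'
import numpy as np, cv2
from cell import state, snapshot
def snap(n,f):
    s=snapshot(n); cv2.imwrite('pics/'+f+'.png',s['frame']); np.savez('pics/'+f,K=s['intrinsics'],r=s['rvec'],t=s['tvec']); return s
def ray(f,u,v,z):
    d=np.load('pics/'+f+'.npz'); R=cv2.Rodrigues(d['r'])[0]; c=-R.T@d['t'].ravel()
    w=R.T@np.linalg.inv(d['K'])@[u,v,1]; return c+w*(z-c[2])/w[2]
def proj(f,p):
    d=np.load('pics/'+f+'.npz'); return cv2.projectPoints(np.array(p,float).reshape(-1,3),d['r'],d['t'],d['K'],None)[0].reshape(-1,2)
def crop(f,x0,y0,x1,y1,k,o):
    i=cv2.imread('pics/'+f+'.png')[y0:y1,x0:x1]; cv2.imwrite('pics/'+o+'.png',cv2.resize(i,None,fx=k,fy=k,interpolation=cv2.INTER_CUBIC))
E
python3 -c "
from h import *
snap('top','t0');snap('side','s0')
s=state();print(s['time'],s['eef_pos'],s['tcp_rot'],s['force'],s['grip_width'])
for f in('t0','s0'):
  d=np.load('pics/'+f+'.npz');print(-cv2.Rodrigues(d['r'])[0].T@d['t'].ravel())
"
```

```text
0.1 [ 0.27161166 -0.56254257  0.23061767] [-5.83471935e-04  9.74814339e-01  2.23017126e-01 -1.60373414e-04] [-0.66175498 -0.68822008 -0.18754123] 0.9998491165632328
[0.34351089 0.05503014 1.20712351]
[0.3407979  0.60657203 0.71148509]
```

View pics/t0.png

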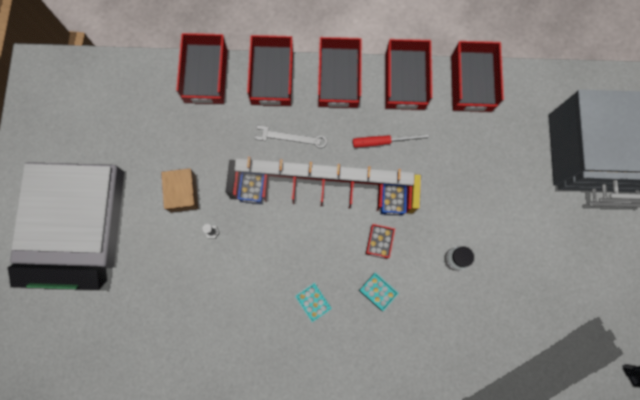

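View pics/s0.png

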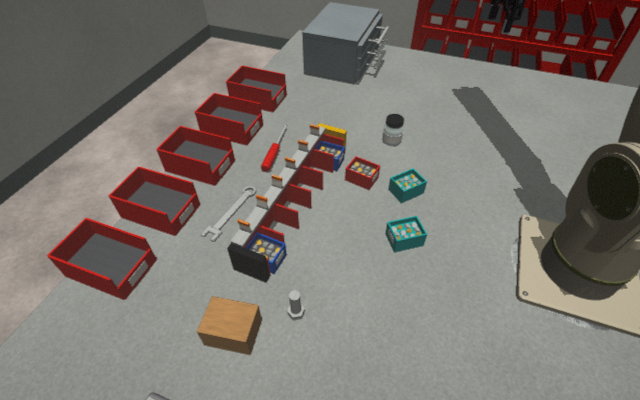

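The top view shows the rack at about (325,182), with the yellow panel at its right end (417,192) and the black one at the left (232,178). Things that could be taken for the bin: red bin (380,241), turquoise bins (313,302) and (378,292), blue bins (252,187) and (394,199), and large red tubs along row 70. I choose the red one at (380,241) and check it in a crop.

```bash
python3 -c "
from h import *
crop('t0',220,145,430,265,3.8,'c0')
for n,u,v,z in[('yel',417,192,.078),('blk',231,177,.078),('bin',380,241,.04),('jar',461,258,.075),('bolt',210,231,.06),('tq',378,292,.042)]: print(n,ray('t0',u,v,z).round(3))
"
```

```text
yel [ 0.608 -0.183  0.078]
blk [0.63  0.244 0.078]
bin [ 0.498 -0.104  0.04 ]
jar [ 0.461 -0.28   0.075]
bolt [0.506 0.287 0.06 ]
tq [ 0.381 -0.1    0.042]
```

View pics/c0.png

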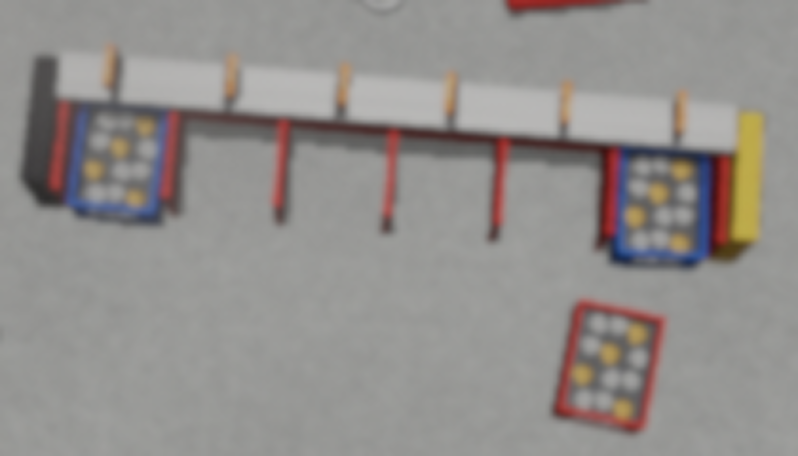

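The crop shows a red-walled bin with fasteners at crop corners (580,303), (663,318), (640,430), (557,412). The rail corners are (60,53), (738,107), (735,152), (57,97). Yellow is at the right (-y) end, so the order is tabs f, e, d, and the target is the bay at y=-34 mm.

```bash
cat >> h.py <<'E'
def cp(pts,z,f='t0',x0=220,y0=145,k=3.8): return np.array([ray(f,(u+.5)/k+x0-.5,(v+.5)/k+y0-.5,z)[:2] for u,v in pts])
def fit(M,W):
    M=np.array(M,float);W=np.array(W);a=M-M.mean(0);b=W-W.mean(0)
    th=np.arctan2((a[:,0]*b[:,1]-a[:,1]*b[:,0]).sum(),(a*b).sum());R=np.array([[np.cos(th),-np.sin(th)],[np.sin(th),np.cos(th)]])
    t=W.mean(0)-R@M.mean(0);return th,R,t,(W-M@R.T-t)
E
python3 -c "
from h import *
W=cp([(60,53),(738,107),(735,152),(57,97)],.08)
th,R,t,e=fit([(.082,.204),(.082,-.204),(.054,-.204),(.054,.204)],W);print('rack',th,t,e.round(4).tolist())
W=cp([(580,303),(663,318),(640,430),(557,412)],.042)
tb,Rb,b,e=fit([(.035,.027),(.035,-.027),(-.035,-.027),(-.035,.027)],W);print('bin',tb,b,e.round(4).tolist())
print('bin in rack',R.T@(b-t),tb-th)
np.savez('rack',th=th,R=R,t=t)
for y in(-.23,-.17,-.102,-.034,.034): print(y,R@[.068,y]+t)
tip=[ray('t0',(u+.5)/3.8+219.5,(v+.5)/3.8+144.5,.109)[:2] for u,v in[(110,62),(230,75),(344,88),(451,98),(566,107),(681,116)]]
print(((np.array(tip)-t)@R).round(4))
# tool axes
from scipy.spatial.transform import Rotation as Ro
q=state()['tcp_rot'];T=Ro.from_quat(np.roll(q,-1)).as_matrix();print(T.round(3))
print(np.c_[proj('s0',[list(R@[.068,y]+t)+[.08] for y in(.204,-.204)]),])
"
```

```text
rack -0.05181239154533521 [0.58129696 0.03406879] [[-0.0, 0.0024], [-0.0001, -0.002], [-0.0001, -0.0014], [0.0002, 0.0011]]
bin -0.1880942424036531 [ 0.49808918 -0.10425025] [[-0.0016, -0.0015], [0.0008, 0.0008], [0.0008, 0.0018], [-0.0, -0.0011]]
bin in rack [-0.07593269 -0.14244268] -0.1362818508583179
-0.23 [ 0.63729419 -0.19914423]
-0.17 [ 0.64040154 -0.13922475]
-0.102 [ 0.64392321 -0.071316  ]
-0.034 [ 0.64744488 -0.00340725]
0.034 [0.65096654 0.06450149]
[[ 0.0706  0.1711]
 [ 0.0685  0.0995]
 [ 0.0661  0.0317]
 [ 0.0653 -0.0317]
 [ 0.0654 -0.0996]
 [ 0.0656 -0.1673]]
[[ 0.901  0.435 -0.001]
 [ 0.435 -0.901  0.001]
 [-0.    -0.001 -1.   ]]
[[237.01726263 241.87730508]
 [320.25270769 126.42921492]]
```

```bash
cat >> h.py <<'E'
from scipy.spatial.transform import Rotation as Ro
def go(x,y,z,yaw=0.):  # rack-frame target -> turn & shift (mm) in tool axes
    k=np.load('rack.npz'); s=state(); T=Ro.from_quat(np.roll(s['tcp_rot'],-1)).as_matrix()
    p=np.r_[k['R']@[x,y]+k['t'],z]; c,sn=np.cos(k['th']+yaw),np.sin(k['th']+yaw)
    G=np.array([[c,sn,0],[sn,-c,0],[0,0,-1.]])
    r=k['R'].T@(s['eef_pos'][:2]-k['t'])
    print('t',round(s['time'],2),'rack pos mm',(r*1e3).round(1),(s['eef_pos'][2]*1e3).round(1),'F',np.round(s['force'],1),'-> turn',Ro.from_matrix(T.T@G).as_rotvec().round(4),'shift',(T.T@(p-s['eef_pos'])*1e3).round(1))
E
python3 -m inch '[[0,0,0.06,55,-20,0,0],[0,0,0.12,110,-40,0,0],[0,0,0.19,165,-60,0,0],[0,0,0.25,220,-80,0,0],[0,0,0.31,275,-100,0,0],[0,0,0.38,330,-120,0,0],[0,0,0.44,385,-135,0,0],[0,0,0.50,430,-150,0,0]]'
python3 -c "
from h import *
go(.068,-.222,.13)"
```

```text
time: 1.1
eef_pos: [0.5951, -0.2388, 0.2309]
tcp_rot: [-0.0, 1.0, -0.026, -0.0]
force: [-0.3, -0.4, 0.2]
grip_width: 0.001
gripper_force: 0.0
t 1.1 rack pos mm [  27.9 -271.7] 230.9 F [-0.3 -0.4  0.2] -> turn [-0.0005  0.0004  0.0007] shift [ 40.2 -49.7 100.9]
```

```bash
python3 -m inch '[[0,0,0,20,-25,20,0],[0,0,0,40,-50,45,0],[0,0,0,40,-50,75,0],[0,0,0,40,-50,100,0],[0,0,0,40,-50,120,0],[0,0,0,40,-50,133,0],[0,0,0,40,-50,137,0],[0,0,0,40,-50,137,0]]'
python3 -c "
from h import *
go(.068,-.012,.093)
snap('side','s1'); crop('s1',215,60,415,210,4,'s1c')"
```

```text
time: 2.1
eef_pos: [0.6365, -0.193, 0.0948]
tcp_rot: [0.0, 1.0, -0.025, 0.0]
force: [0.4, -0.2, -0.5]
grip_width: 0.003
gripper_force: 0.0
t 2.1 rack pos mm [  66.9 -223.9] 94.8 F [ 0.4 -0.2 -0.5] -> turn [ 0.0002 -0.0007  0.0015] shift [   1.4 -211.9    1.8]
```

View pics/s1c.png

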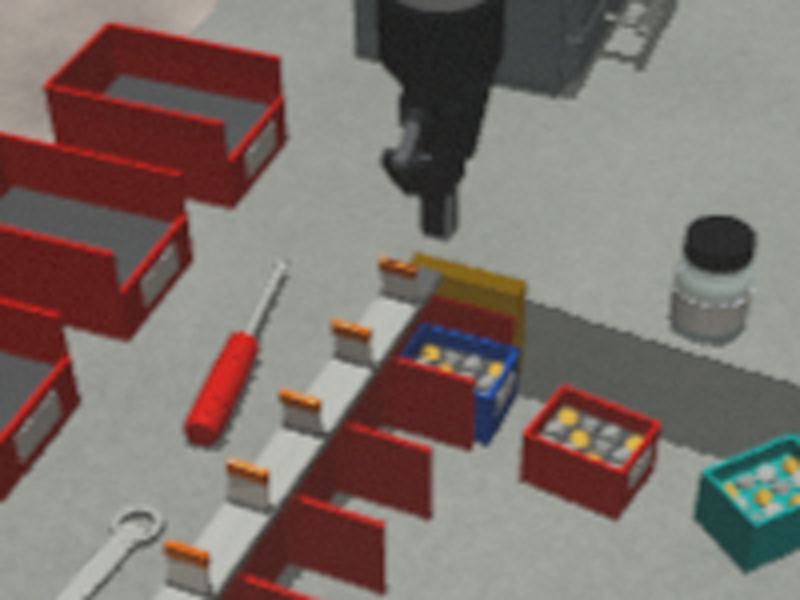

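The fingertip, at crop (440,232), is just beyond the first tab (398,275) and in line with the tab row, with nothing else in its way. I'll sweep now.

```bash
python3 -m inch '[[0,0,0,1,-15,1,0],[0,0,0,1,-30,1,0],[0,0,0,1,-45,1,0],[0,0,0,1,-60,1,0],[0,0,0,1,-75,1,0],[0,0,0,1,-90,1,0],[0,0,0,1,-105,1,0],[0,0,0,1,-120,1,0]]'
python3 -m inch '[[0,0,0,0,-15,0,0],[0,0,0,0,-30,0,0],[0,0,0,0,-45,0,0],[0,0,0,0,-60,0,0],[0,0,0,0,-75,0,0],[0,0,0,0,-85,0,0],[0,0,0,0,-90,0,0],[0,0,0,0,-91,0,0]]'
python3 -c "
from h import *
go(.068,-.012,.093)"
```

```text
time: 3.15
eef_pos: [0.6432, -0.0723, 0.0933]
tcp_rot: [0.0, 1.0, -0.025, -0.0]
force: [0.5, -1.1, 0.4]
grip_width: 0.001
gripper_force: 0.5
time: 4.15
eef_pos: [0.6479, 0.0181, 0.0934]
tcp_rot: [-0.0, 1.0, -0.025, 0.0]
force: [0.2, -0.4, -0.1]
grip_width: 0.0
gripper_force: 0.3
t 4.15 rack pos mm [ 67.3 -12.5] 93.4 F [ 0.2 -0.4 -0.1] -> turn [-0.0001 -0.0002  0.0018] shift [ 0.7 -0.5  0.4]
```

```bash
python3 -m inch '[[0,0,0,0,0,-30,0],[0,0,0,-15,5,-60,0],[0,0,0,-50,40,-70,0],[0,0,0,-90,85,-70,0],[0,0,0,-120,130,-70,0],[0,0,0,-140,170,-60,0],[0,0,0,-142,195,-40,0],[0,0,0,-142,198,-10,0]]'
python3 -c "
from h import *
print(state()['q'])
go(-.074,-.21,.012)
snap('top','t1'); crop('t1',220,145,430,265,3.8,'t1c')"
```

```text
time: 5.15
eef_pos: [0.4958, -0.176, 0.1036]
tcp_rot: [0.001, 1.0, -0.027, 0.001]
force: [-0.0, 0.6, -0.5]
grip_width: 0.001
gripper_force: 0.0
[ 0.46520227  0.2397238  -0.23737078  1.864209    0.0660537   1.04271536
 -1.42434022]
t 5.15 rack pos mm [ -74.5 -214.2] 103.6 F [-0.   0.6 -0.5] -> turn [ 0.0016 -0.0021 -0.0029] shift [ 0.3 -4.4 91.6]
```

View pics/t1c.png

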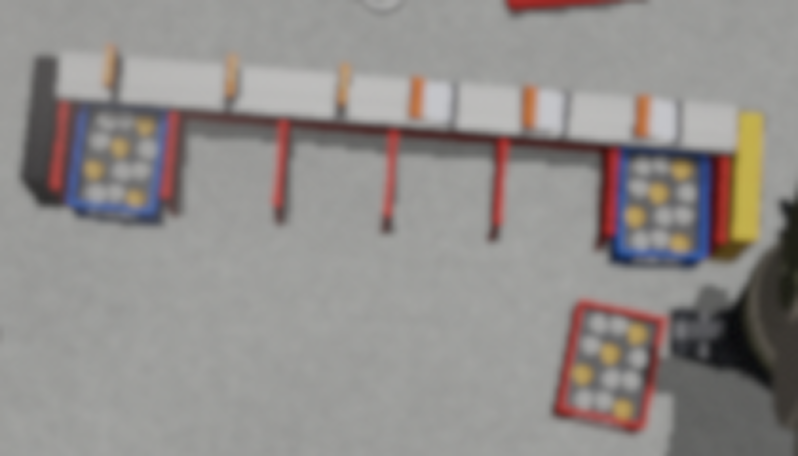

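The three tabs nearest yellow lie flat (orange at 643, 530 and 417). The other three stand (110, 231, 344), and the bin is unmoved. The tool hovers on the bin's yellow side, so next I lower it and push sideways.

```bash
python3 -m inch '[[0,0,0,2,1,25,0],[0,0,0,2,2,50,0],[0,0,0,2,2,75,0],[0,0,0,2,2,90,0],[0,0,0,2,-5,91,0],[0,0,0,2,-15,91,0],[0,0,0,2,-22,91,0],[0,0,0,2,-28,91,0]]'
python3 -m inch '[[0,0,0,0,-7,0,0],[0,0,0,0,-14,0,0],[0,0,0,0,-21,0,0],[0,0,0,0,-28,0,0],[0,0,0,0,-35,0,0],[0,0,0,0,-42,0,0],[0,0,0,0,-48,0,0],[0,0,0,0,-50,0,0]]'
python3 -c "
from h import *
go(-.074,-.085,.012)
snap('top','t2'); crop('t2',280,185,430,285,5,'t2c')"
```

```text
time: 6.2
eef_pos: [0.5, -0.1447, 0.013]
tcp_rot: [0.0, 1.0, -0.025, 0.001]
force: [-0.2, -4.5, 1.0]
grip_width: -0.001
gripper_force: 1.7
time: 7.2
eef_pos: [0.5022, -0.095, 0.0126]
tcp_rot: [0.0, 1.0, -0.025, 0.0]
force: [-0.5, -4.5, 3.3]
grip_width: -0.002
gripper_force: 2.7
t 7.2 rack pos mm [ -72.3 -133. ] 12.6 F [-0.5 -4.5  3.3] -> turn [ 0.0004 -0.0005  0.0017] shift [ -1.6 -48.    0.5]
```

View pics/t2c.png

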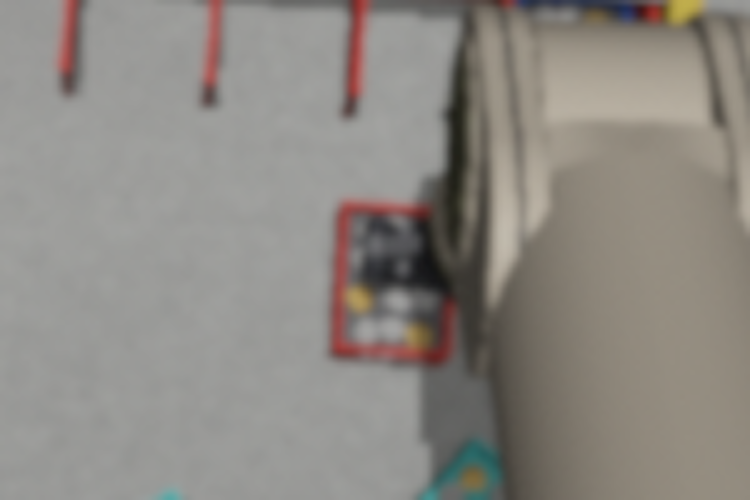

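The bin, with left corners (343,205) and (335,355) and bottom right (447,360), has squared up with the rack and moved toward the bay.

```bash
cat >> h.py <<'E'
def binpose(pts,M,f,x0,y0,k):
    r=np.load('rack.npz');W=cp(pts,.042,f,x0,y0,k);th,R,t,e=fit(M,W);p=r['R'].T@(t-r['t'])
    print('bin rack',(p*1e3).round(1),'yaw',round(float(th-r['th']),3),'err mm',(e*1e3).round(1).tolist());return p
E
python3 -c "
from h import *
binpose([(343,205),(335,355),(447,360)],[(.035,.027),(-.035,.027),(-.035,-.027)],'t2',280,185,5)"
```

```text
bin rack [-80.8 -93.2] yaw 0.012 err mm [[-0.6, -0.7], [-0.4, -0.9], [1.0, 1.6]]
```

```bash
python3 -m inch '[[0,0,0,0,6,0,0],[0,0,0,-8,6,0,0],[0,0,0,-8,0,0,0],[0,0,0,-8,-7,0,0],[0,0,0,-8,-14,0,0],[0,0,0,-8,-21,0,0],[0,0,0,-8,-28,0,0],[0,0,0,-8,-35,0,0]]'
python3 -m inch '[[0,0,0,0,-7,0,0],[0,0,0,0,-13,0,0],[0,0,0,0,-19,0,0],[0,0,0,0,-23,0,0],[0,0,0,0,-24,0,0],[0,0,0,0,-24,0,0],[0,0,0,0,-15,0,0],[0,0,0,0,5,-10,0]]'
python3 -c "
from h import *
go(-.15,-.034,.09)"
```

```text
time: 8.25
eef_pos: [0.4958, -0.0592, 0.0123]
tcp_rot: [0.0, 1.0, -0.025, 0.0]
force: [-0.1, -2.3, -0.5]
grip_width: 0.002
gripper_force: 1.3
time: 9.25
eef_pos: [0.4951, -0.0645, 0.022]
tcp_rot: [-0.0, 1.0, -0.024, -0.001]
force: [-0.3, 0.2, -0.1]
grip_width: -0.001
gripper_force: 0.0
t 9.25 rack pos mm [ -81.  -102.9] 22.0 F [-0.3  0.2 -0.1] -> turn [-0.0006  0.001   0.0032] shift [-68.8 -69.1 -67.9]
```

```bash
python3 -m inch '[[0,0,0,0,0,-25,0],[0,0,0,-10,0,-55,10],[0,0,0,-30,-5,-68,25],[0,0,0,-50,-20,-68,25],[0,0,0,-62,-40,-68,25],[0,0,0,-62,-60,-68,25],[0,0,0,-62,-69,-68,25],[0,0,0,-62,-69,-68,25]]'
python3 -c "
from h import *
go(-.143,-.034,.012)
snap('top','t3'); crop('t3',250,175,420,300,4.5,'t3c')"
```

```text
time: 10.25
eef_pos: [0.4372, 0.0073, 0.0903]
tcp_rot: [-0.0, 1.0, -0.025, 0.0]
force: [0.5, -0.8, -0.5]
grip_width: 0.297
gripper_force: 0.0
t 10.25 rack pos mm [-142.5  -34.2] 90.3 F [ 0.5 -0.8 -0.5] -> turn [-0.0001 -0.0002  0.0022] shift [-0.5 -0.2 78.3]
```

View pics/t3c.png

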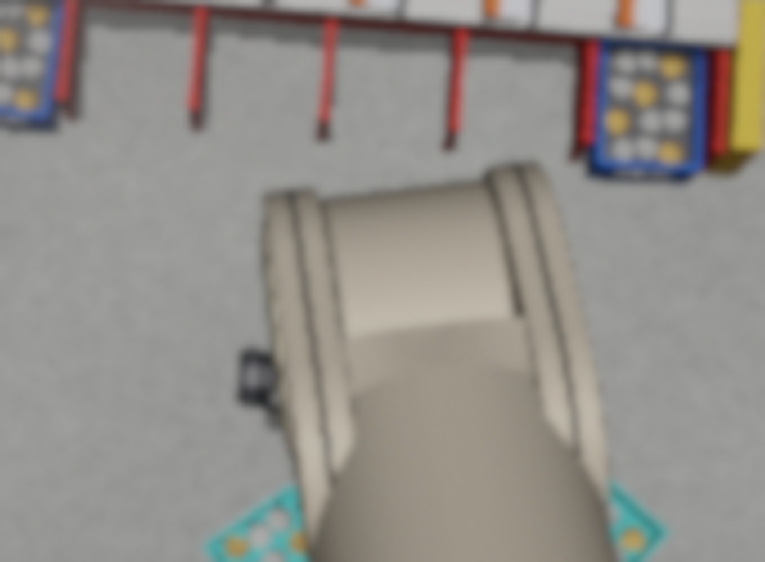

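The arm hides the bin from above, so I use the side camera, with the expected bin top and rail projected for comparison.

```bash
python3 -c "
from h import *
snap('side','s3')
k=np.load('rack.npz')
P=lambda x,y,z: list(k['R']@[x,y]+k['t'])+[z]
q=proj('s3',[P(-.081+a,-.034+b,.042) for a,b in[(.035,.027),(.035,-.027),(-.035,-.027),(-.035,.027)]]+[P(0,y,.06) for y in (0,-.068)])
x0,y0=q.mean(0).astype(int)-[80,60]; print(x0,y0); print(((q-[x0,y0]+.5)*5).round(0))
crop('s3',x0,y0,x0+160,y0+120,5,'s3c')"
```

```text
258 131
[[367. 347.]
 [411. 270.]
 [550. 313.]
 [510. 393.]
 [270. 301.]
 [329. 207.]]
```

View pics/s3c.png

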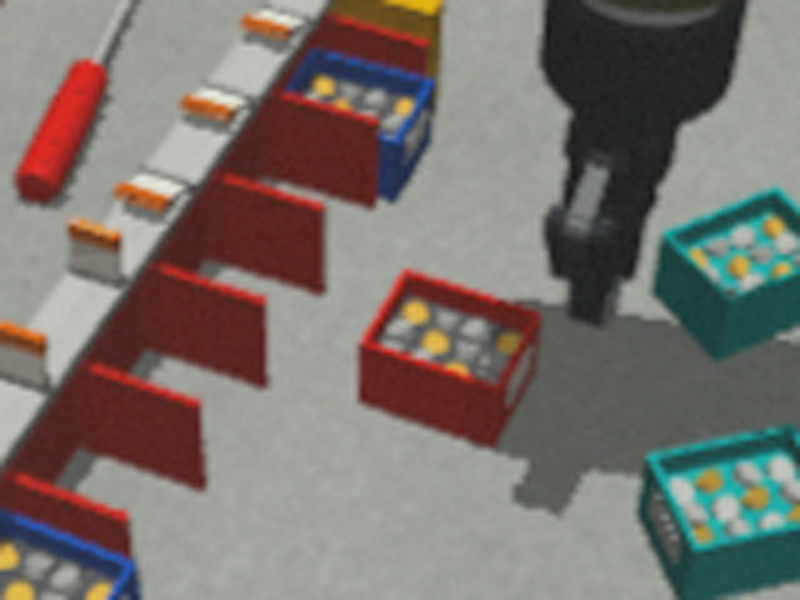

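The bin's top corners are (361,345), (407,272), (541,315), (500,391), close to the prediction and nearly square. The divider front tops at (266,297) and (325,203) serve as the reference.

```bash
python3 -c "
from h import *
M=[(.035,.027),(.035,-.027),(-.035,-.027),(-.035,.027)]
binpose([(361,345),(407,272),(541,315),(500,391)],M,'s3',258,131,5)
r=np.load('rack.npz');W=cp([(266,297),(325,203)],.06,'s3',258,131,5);print('divider tops seen (want 0,0;0,-68)',((W-r['t'])@r['R']*1e3).round(1))"
```

```text
bin rack [-78.3 -32.4] yaw -0.018 err mm [[-0.5, -0.5], [-1.2, 1.1], [0.7, 0.7], [1.0, -1.3]]
divider tops seen (want 0,0;0,-68) [[  2.2  -1.2]
 [  2.4 -69.5]]
```

The bin sits about 3 mm off the bay's centre line towards +y. I'll straddle it loosely with the open fingers and narrow them to 57 mm, wider than the bin, so they nudge it to centre without gripping.

```bash
python3 -m inch '[[0,0,0,0,0,-10,85],[0,0,0,20,0,-10,85],[0,0,0,42,0,-10,85],[0,0,0,62,0,-10,85],[0,0,0,62,0,-5,85],[0,0,0,62,0,25,85],[0,0,0,62,0,55,85],[0,0,0,62,0,80,85]]'
python3 -c "
from h import *
go(-.081,-.0345,.009)"
```

```text
time: 11.35
eef_pos: [0.4978, 0.0039, 0.0093]
tcp_rot: [0.0, 1.0, -0.025, -0.0]
force: [0.1, -0.3, 0.6]
grip_width: 0.996
gripper_force: 0.0
t 11.35 rack pos mm [-81.8 -34.5] 9.3 F [ 0.1 -0.3  0.6] -> turn [0.0004 0.0009 0.0013] shift [0.8 0.  0.3]
```

```bash
python3 -m inch '[[0,0,0,0,0,0,75],[0,0,0,0,0,0,66],[0,0,0,0,0,0,61],[0,0,0,0,0,0,58],[0,0,0,0,0,0,57],[0,0,0,0,0,0,57],[0,0,0,0,0,0,70],[0,0,0,0,0,0,85]]'
python3 -m inch '[[0,0,0,0,0,0,85],[0,0,0,0,0,-30,85],[0,0,0,0,0,-70,85],[0,0,0,-20,0,-82,60],[0,0,0,-42,0,-82,30],[0,0,0,-62,0,-80,25],[0,0,0,-62,0,-50,25],[0,0,0,-62,0,-25,25]]'
python3 -c "
from h import *
go(-.135,-.034,.009)"
```

```text
time: 12.35
eef_pos: [0.4989, 0.0042, 0.0103]
tcp_rot: [0.0, 1.0, -0.025, -0.0]
force: [-0.9, -0.5, 0.3]
grip_width: 0.993
gripper_force: 0.0
time: 13.35
eef_pos: [0.437, 0.0072, 0.0348]
tcp_rot: [0.0, 1.0, -0.025, 0.0]
force: [0.3, -0.1, -0.7]
grip_width: 0.291
gripper_force: 0.0
t 13.35 rack pos mm [-142.7  -34.3] 34.8 F [ 0.3 -0.1 -0.7] -> turn [ 0.0003 -0.0009  0.0016] shift [ 7.7 -0.3 25.8]
```

```bash
python3 -m inch '[[0,0,0,0,0,12,25],[0,0,0,0,0,24,25],[0,0,0,7,0,24,25],[0,0,0,14,0,24,25],[0,0,0,20,0,24,25],[0,0,0,27,0,24,25],[0,0,0,34,0,24,25],[0,0,0,41,0,24,25]]'
python3 -m inch '[[0,0,0,7,0,0,25],[0,0,0,14,0,0,25],[0,0,0,21,0,0,25],[0,0,0,28,0,0,25],[0,0,0,35,0,0,25],[0,0,0,40,0,0,25],[0,0,0,44,0,0,25],[0,0,0,46,0,0,25]]'
python3 -c "
from h import *
go(-.015,-.034,.011)
snap('side','s4'); crop('s4',238,121,398,241,5,'s4c')"
```

```text
time: 14.35
eef_pos: [0.4782, 0.0053, 0.0113]
tcp_rot: [0.0, 1.0, -0.025, -0.0]
force: [-4.7, 0.4, 3.4]
grip_width: 0.29
gripper_force: 2.6
time: 15.35
eef_pos: [0.5241, 0.003, 0.0113]
tcp_rot: [0.0, 1.0, -0.025, -0.0]
force: [-5.6, 0.7, 3.5]
grip_width: 0.292
gripper_force: 2.6
t 15.35 rack pos mm [-55.5 -34. ] 11.3 F [-5.6  0.7  3.5] -> turn [0.     0.     0.0016] shift [40.5  0.1  0.3]
```

View pics/s4c.png

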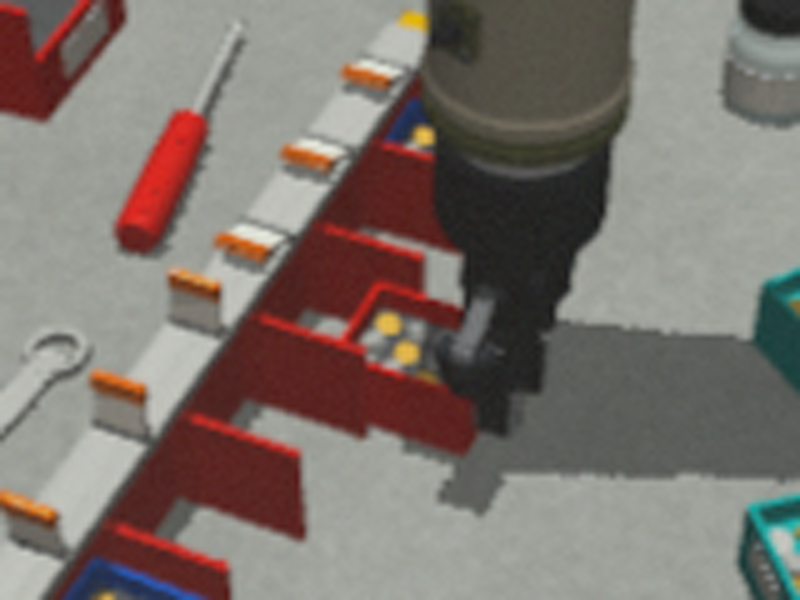

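The bin is entering the third bay: its side runs from behind the divider front (367,400) to (475,440), level and straight. Force is a steady 5 N, so I keep pushing.

```bash
python3 -m inch '[[0,0,0,6,0,0,25],[0,0,0,12,0,0,25],[0,0,0,18,0,0,25],[0,0,0,24,0,0,25],[0,0,0,29,0,0,25],[0,0,0,33,0,0,25],[0,0,0,36,0,0,25],[0,0,0,37,0,0,25]]'
python3 -c "
from h import *
go(-.015,-.034,.011)"
```

```text
time: 16.4
eef_pos: [0.561, 0.0012, 0.0113]
tcp_rot: [0.0, 1.0, -0.025, 0.0]
force: [-2.5, 0.2, -1.0]
grip_width: 0.292
gripper_force: 1.3
t 16.4 rack pos mm [-18.6 -33.9] 11.3 F [-2.5  0.2 -1. ] -> turn [ 0.     -0.      0.0016] shift [3.6 0.1 0.3]
```

Now in 1 mm steps until the force rises.

```bash
python3 -m inch '[[0,0,0,1,0,0,25],[0,0,0,2,0,0,25],[0,0,0,3,0,0,25],[0,0,0,3,0,0,25]]'
python3 -m inch '[[0,0,0,1,0,0,25],[0,0,0,2,0,0,25],[0,0,0,2,0,0,25]]'
```

```text
time: 16.9
eef_pos: [0.564, 0.001, 0.0113]
tcp_rot: [0.0, 1.0, -0.025, 0.0]
force: [-1.2, -0.1, -1.7]
grip_width: 0.292
gripper_force: 0.7
time: 17.27
eef_pos: [0.5661, 0.0009, 0.0114]
tcp_rot: [0.0, 1.0, -0.025, 0.0]
force: [-2.2, -0.3, -0.8]
grip_width: 0.293
gripper_force: 0.9
```

```bash
python3 -m inch '[[0,0,0,1,0,0,25],[0,0,0,2,0,0,25],[0,0,0,2,0,0,25]]'
python3 -m inch '[[0,0,0,1,0,0,25],[0,0,0,1,0,0,25]]'
python3 -c "
from h import *
go(-.015,-.034,.011)"
```

```text
time: 17.65
eef_pos: [0.5671, 0.0008, 0.0113]
tcp_rot: [0.0, 1.0, -0.025, -0.001]
force: [-8.5, 1.0, 4.6]
grip_width: 0.294
gripper_force: 3.8
time: 17.9
eef_pos: [0.5671, 0.0008, 0.0113]
tcp_rot: [0.0, 1.0, -0.025, -0.002]
force: [-12.7, 0.2, 9.8]
grip_width: 0.289
gripper_force: 6.6
t 17.9 rack pos mm [-12.4 -33.9] 11.3 F [-12.7   0.2   9.8] -> turn [0.0006 0.0037 0.0018] shift [-2.6  0.1  0.3]
```

It stalled, with the force rising to 13 N, so it is against the back plate. I back off and look.

```bash
python3 -m inch '[[0,0,0,-4,0,0,25],[0,0,0,-15,0,0,25],[0,0,0,-30,0,0,25],[0,0,0,-40,0,-30,25],[0,0,0,-50,0,-70,25],[0,0,0,-60,0,-120,25],[0,0,0,-70,30,-160,25],[0,0,0,-80,70,-180,25]]'
python3 -m inch '[[0,0,0,-15,50,0,25],[0,0,0,-30,100,0,25],[0,0,0,-40,150,0,25],[0,0,0,-50,200,0,25],[0,0,0,-50,250,0,25],[0,0,0,-50,300,0,25],[0,0,0,-50,300,0,25]]'
python3 -c "
from h import *
go(0,0,0)
snap('top','t5'); crop('t5',220,145,430,265,3.8,'t5c')"
```

```text
time: 18.9
eef_pos: [0.4859, -0.0652, 0.1939]
tcp_rot: [0.0, 1.0, -0.024, 0.002]
force: [0.5, -0.1, -0.8]
grip_width: 0.293
gripper_force: 0.0
time: 19.77
eef_pos: [0.4186, -0.366, 0.191]
tcp_rot: [0.001, 1.0, -0.028, -0.0]
force: [1.0, 0.2, 0.0]
grip_width: 0.291
gripper_force: 0.0
t 19.77 rack pos mm [-141.8 -407.9] 191.0 F [1.  0.2 0. ] -> turn [ 0.0014  0.0003 -0.0041] shift [ 140.1 -408.8  190.4]
```

View pics/t5c.png

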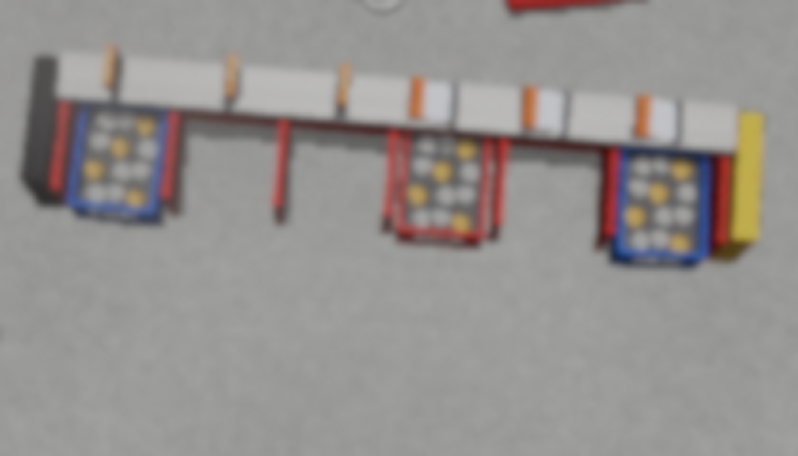

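The red bin is square and centred in the third bay (crop 440,185), with its near end protruding slightly just as the blue bins do. Tabs 1–3 lie flat, 4–6 stand, and the arm is clear.

```bash
python3 -c "
from cell import finish_job
print(finish_job())"
```

```text
the job is handed in; nothing more can be done
None
```

I handed the job in at about 20 s: the first three tabs from the yellow end are tipped in order, the other three stand, the red bin is home in the third bay, and the arm is clear of everything (the hand-in returned no verdict).

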